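# Colour reading on a tilted porcelain plaque

### The arm

A 7-joint arm with a two-finger parallel gripper is mounted at the origin on the work surface. World frame = base frame: x ahead of the robot, y to its left, z up, the work surface at z = 0. Lengths are in m, angles in rad, forces in N, time in s.
With the tool pointing down it reaches from about 0.425 to 0.925 m from the base axis. Payload 6.8 kg.
Tool frame: the origin (TCP) lies on the front face of the gripper's body, between the roots of the fingers; the fingertips stand 73 mm ahead of it and the grasp point (between the pads) lies 54 mm ahead of it (env.nose_length is the distance from the TCP to the fingertips, in m); z points along the fingers, y is the direction in which the jaws open and shut (so a half turn about z gives the same grasp; the last joint's range is limited). The gripper opens to 85 mm and grips with 20 to 120 N. Pads are 22 mm wide; open, the fingers measure 114 mm over their backs; the gripper's body (76 mm by 85 mm) begins 54 mm behind the grasp point. The pads swing forward as they close: fully open they stand 13 mm farther back than shut.
Start: joints at [1.232, 0.477, 0.022, 1.555, -0.011, 1.109, -0.083], TCP at [0.154, -0.657, 0.304] pointing down, gripper open.
Joint ranges: [-2.96, 2.96], [-0.34, 2.1], [-1.41, 1.46], [0.24, 2.44], [-1.37, 4.51], [0.17, 1.92], [-2.96, 2.96]. Speed limits (rad/s): [2.39, 2.39, 3.14, 3.14, 3.14, 3.14, 3.14].

### API

Orientations are given as a unit quaternion [w, x, y, z].
In Python, from cell import env, kin, camera, calibration, job gives the robot as it stands. The module is installed in compiled form; this text tells all that it offers. Calls block until the motion is done:
- env.reach(position, orientation): joint-space move of the TCP to a pose.
- env.movel(position, velocity=0.15, rot=None, stop_force=None): straight line of the TCP; rot=None keeps the orientation; velocity is the mean speed in m/s. With stop_force (N) it stops when the force on the tool has changed by that much, and returns True; else False.
- env.goto_joints(angles): joint-space move.
- env.grip(opening, f_grip=None): finger opening in m; f_grip is the grip in N (None keeps the last); returns when the fingers have stopped.
- env.dwell(seconds).
- kin.inverse_kinematics(position, orientation): joint angles nearest the present ones, or None.
- env.get_state(): the state.
- camera(name): name is "side" or "top"; returns (picture, depth): 384x512x3 uint8, blue, green, red; 384x512 float32, m along the optical axis (not along the pixel's ray), 0 where there is no reading.
- calibration(name): a dict with "fx", "fy", "cx", "cy" (pixels), "k1" (the pictures are not rectified: a ray, as slopes to the right and down, at radius r is drawn at 1 + k1 r^2 times it, then the intrinsics apply), "rvec" (rotation vector, rad) and "tvec" (3), from world to camera coordinates, as OpenCV has them. Camera axes: x right, y down, z forward; pixel columns grow to the right and rows downward; lengths in m; the calibration is good to about 2 mm. A picture is of the moment at which its call begins. calibration takes no time and is no camera call.
A pose or a line that the arm cannot do raises env.PlanningError and nothing moves.
- job.job_done(): hands the job in, once; it reports no verdict.
The state is a dict: "time": time; "qpos": joint angles; "joint_velocities": joint speeds; "joint_torque": joint torques, N m; "tcp_pos": TCP position; "orientation": TCP orientation; "force": force on the tool from outside, world axes, zero at the start; "torque": the same for the moment, N m; "opening": finger opening in m.
Only numpy, scipy, OpenCV 4.12 (cv2) and the standard library are available. Lean on these libraries where they do the work, as an engineer would, in place of code of your own. Each camera call takes 0.05 s, during which the arm holds its last target.

### The job

Take the hand-held colour meter out of its dock and put it to the porcelain plaque on the tilted easel: the meter's flat nose lies flush on the enamel, square to its slope and wholly inside the plain round field in the middle, and is pressed gently until the spring nose has gone well past half way in. The job ends holding: finish with the meter still gripped and held there for the reading, not let go. Keep the gripper and the arm off the plaque, leave the easel at its tilt, and do not disturb the other things on the bench.

Things in the scene. Friction and masses are not known exactly. Their poses are not given: they have to be found in the camera images.
- meter_mid (a point): middle of the hand-held colour meter, a loose light-grey block 46 mm (its x) by 62 mm (its y) by 125 mm (its z), 0.28 to 0.44 kg, screen on top. It starts upright in the dock, nose down. This point lies on its long axis, 62.5 mm above the nose face; z points from nose to top. Flat parallel sides from 14 to 125 mm above the nose face: grip it across the 46 mm, above the dock's walls
- meter: the same meter; origin at the centre of the nose face while the nose is out, axes as above
- nose_face (a point): centre of the flat square measuring face, 44 by 44 mm, under the meter; z points into the meter
- nose (a joint): how far the nose is pushed into the meter, m: 0 out, 0.010 fully in. It slides along the meter's z; a spring needs about 6 N before it begins to move, 10 N half way, 14 N fully in
- dock: charging dock, fixed to the bench: open tray 62 mm (its x) by 78 mm (its y) outside, 30 mm high, walls and floor 5 mm, on a 100 by 110 mm foot 6 mm high; the meter stands on its floor with 3 mm of play all round, its x and y along the dock's. Origin under its centre
- easel: tilting bench easel, fixed to the bench left or right of the robot with its sloped face turned to the robot's right side (-y), give or take 25 degrees; base 250 by 250 mm. Origin under its centre, z up; the board is low at its -x side and rises towards its +x. Two quadrants with clamp knobs stand at its sides, up to 170 mm high and 146 mm either side of its middle; the board's top edge reaches up to 180 mm
- plaque: yellow porcelain plaque clipped on the easel's board, 170 mm (its x, up the slope) by 200 mm (its y, level) by 8 mm, with painted sprigs around a plain round field 110 mm across in its middle. Origin at the centre of its underside, z out of the painted face. The board is clamped at a slope of 16 to 34 degrees that differs each time
- plaque_mid (a point): centre of the painted face and of the plain round field, 80 to 115 mm above the bench; z is the outward normal of the sloped face, x points up the slope
- teacup: lidded white porcelain cup, 78 mm across, 114 mm high, with a handle; bystander, origin under its centre
- brush_pot: white pot with four brushes, 74 mm across, 240 mm high over all; bystander, origin under its centre
- saucer: white colour saucer, 90 mm across, 15 mm high; bystander, origin under its centre
- pigment_jar: amber jar with a dark lid, 56 mm across, 64 mm high; bystander, origin under its centre
Things that resemble listed ones, but are neither listed nor needed, are in the scene too. What is meant by the meter is not turquoise, and is the larger of those in its own colour.

How it is judged:
At the end, for the whole second after the job is handed in: The nose face lies on the plaque within 24 mm of the middle of the round field, at most 2 mm off the enamel and within 0.05 rad of its slope; the nose is in by over 5 of its 10 mm, pressing with over 5 N; the gripper still grips the meter, at rest (distance between nose_face and plaque_mid below 0.024 m and z of nose_face in the frame of plaque_mid below 0.002 m and angle between the z axis of nose_face and the z axis of plaque_mid, either way round below 0.05 rad and value of joint nose above 0.005 m and contact force between meter and plaque above 5 N and contact force between the fingers and meter above 3 N and linear speed of meter below 0.02 m/s); the arm keeps its last pose, push and grip.
It fails at once if the meter is pressed on the plaque with more than 30 N (contact force between meter and plaque above 30 N).
It fails at once if the gripper or the arm touches the plaque (contact force between any of the fingers, the arm and plaque above 1 N).
It fails at once if the easel's tilt is changed (the plaque's centre moved by over 6 mm) (distance of plaque_mid from where it was at the start of the episode above 0.006 m).
It fails at once if a bystander is moved by over 30 mm (distance of any of teacup, brush_pot, saucer, pigment_jar from where it was at the start of the episode above 0.03 m).
It also fails if it takes over 42 s, if anything falls off the work surface, if the arm or the gripper's body presses on something with over 40 N, if the wrist force passes 120 N, or if a joint passes its speed limit or range.

## Working session

There is one attempt and no reset: what is moved stays moved. The work goes in short steps, each a Python script; the robot and the scene stay as the last script left them, time stands still between calls to the robot, and variables do not carry over. Pictures are saved under pics/ and viewed, and the job is handed in when it is done.

```bash
mkdir -p pics; ls; cat > h.py <<'E'
import numpy as np, cv2
from cell import env, kin, camera, calibration, job
from scipy.spatial.transform import Rotation as R
def cal(n):
    c=calibration(n); Rm=cv2.Rodrigues(np.array(c["rvec"],float))[0]; return c,Rm,np.array(c["tvec"],float).ravel()
def rays(n,uv):
    c,Rm,t=cal(n); uv=np.asarray(uv,float).reshape(-1,2)
    d=np.stack([(uv[:,0]-c["cx"])/c["fx"],(uv[:,1]-c["cy"])/c["fy"]],1)
    s=d.copy()
    for _ in range(20): s=d/(1+c["k1"]*(s**2).sum(1,keepdims=True))
    D=np.c_[s,np.ones(len(s))]
    return -Rm.T@t, D@Rm   # origin, dirs (depth-scaled) in world
def onplane(n,uv,z):
    o,D=rays(n,uv); k=(z-o[2])/D[:,2]; return o+D*k[:,None]
def cloud(n,depth):
    h,w=depth.shape; u,v=np.meshgrid(np.arange(w),np.arange(h))
    o,D=rays(n,np.stack([u.ravel(),v.ravel()],1))
    return (o+D*depth.ravel()[:,None]).reshape(h,w,3)
def proj(n,P):
    c,Rm,t=cal(n); p=np.asarray(P,float).reshape(-1,3)@Rm.T+t; s=p[:,:2]/p[:,2:]
    s=s*(1+c["k1"]*(s**2).sum(1,keepdims=True)); return s*[c["fx"],c["fy"]]+[c["cx"],c["cy"]]
E
python3 - <<'E'
from h import *
for n in("side","top"):
    p,d=camera(n); cv2.imwrite(f"pics/{n}0.png",p); np.savez(f"{n}0.npz",p=p,d=d); c,Rm,t=cal(n); print(n,c["fx"],c["k1"],-Rm.T@t,Rm[2],(d>0).mean())
s=env.get_state(); print(s)
E
```

```text
pics
side 407.2965188250355 0.022330668546474607 [0.31615225 0.92416969 1.02017875] [ 0.16040607 -0.69344796 -0.70242424] 0.9963022867838541
top 371.9045530335061 -0.11616818556059856 [ 0.38597093 -0.00368046  1.1531172 ] [ 0.13948353 -0.01340178 -0.9901337 ] 0.996002197265625
{'time': 0.1, 'qpos': array([ 1.23192251,  0.47773145,  0.02234585,  1.55634678, -0.0114953 ,
        1.10931951, -0.08309922]), 'joint_velocities': array([-0.00030357, -0.0020572 ,  0.00045445, -0.00318963,  0.00019885,
       -0.00047406, -0.00044772]), 'joint_torque': array([ 4.71476160e-03, -5.97751737e+01,  1.61331061e+00, -2.81949413e+01,
        1.27256734e-02,  5.01610280e-03,  3.10585392e-06]), 'tcp_pos': array([ 0.15429239, -0.65670021,  0.30301596]), 'orientation': array([-8.23022517e-04,  9.93348806e-01,  1.15140988e-01, -1.59926368e-04]), 'force': array([-0.34715515,  0.93139171, -0.29983842]), 'torque': array([-0.05172536, -0.08297537, -0.03040328]), 'opening': 0.0856461417743765}
```

View pics/side0.png

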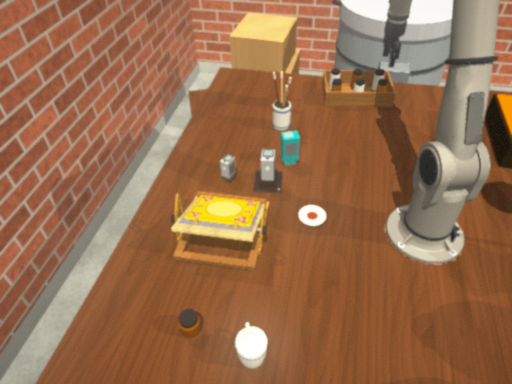

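View pics/top0.png

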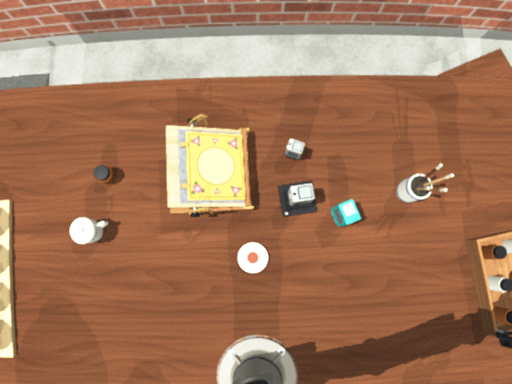

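Side view: plaque (222,210), meter in dock (268,165), turquoise decoy (290,148), small grey decoy (228,166), saucer (312,215), pot (282,115), jar (189,320) and cup (252,345). Top view: plaque (216,165), meter in dock (300,195). Next I measure them.

```bash
python3 - <<'E'
from h import *
for n in("side","top"):
    f=np.load(f"{n}0.npz"); P=cloud(n,f["d"]); p=f["p"]
    hsv=cv2.cvtColor(p,cv2.COLOR_BGR2HSV)
    cv2.imwrite(f"pics/{n}0z.png",np.vstack([cv2.resize(a,None,fx=4,fy=4,interpolation=cv2.INTER_CUBIC) for a in ([p[140:260,160:350]] if n=="side" else [p[110:240,160:360]])]))
    # bench check
    for uv in ([(150,260),(340,250)] if n=="side" else [(330,280),(150,250)]): print(n,"bench",P[uv[1],uv[0]].round(4))
    if n=="side":
        for uv in [(222,210),(268,153),(268,170),(290,140)]: print(uv,P[uv[1],uv[0]].round(3),hsv[uv[1],uv[0]])
    else:
        for uv in [(216,165),(301,188),(304,193),(290,205),(294,149),(348,211)]: print(uv,P[uv[1],uv[0]].round(3),hsv[uv[1],uv[0]])
    # plaque plane: yellow/orange saturated with z between .04,.2
    m=(hsv[...,0]>15)&(hsv[...,0]<35)&(hsv[...,1]>120)&(hsv[...,2]>150)&(P[...,2]>.05)&(P[...,2]<.19)
    nl,l,st,ce=cv2.connectedComponentsWithStats(m.astype(np.uint8))
    k=1+np.argmax(st[1:,4]); print(n,st[k],ce[k])
    Q=P[l==k]
    for _ in range(4):
        c=Q.mean(0); nn=np.linalg.svd(Q-c)[2][2]; nn*=np.sign(nn[2]); r=(Q-c)@nn; Q=Q[abs(r)<max(2.5*r.std(),.001)]
    print("plane",c,nn,"slope",np.degrees(np.arccos(nn[2])),"az",np.degrees(np.arctan2(nn[1],nn[0])),r.std(),len(Q))
E
```

```text
side bench [ 8.187e-01  2.710e-01 -4.000e-04]
side bench [2.527e-01 1.205e-01 2.000e-04]
(222, 210) [0.623 0.121 0.106] [ 28 138 254]
(268, 153) [ 0.533 -0.147  0.13 ] [ 65  27 221]
(268, 170) [ 0.526 -0.113  0.082] [ 30  31 190]
(290, 140) [ 0.471 -0.243  0.122] [ 87 189 169]
side [ 171  193   96   51 2033] [222.8593212  210.36546975]
plane [0.62165166 0.11250857 0.0991473 ] [ 0.01234956 -0.36453099  0.93110936] slope 21.391589814601733 az -88.05967902656377 0.0020293182945074024 1685
top bench [ 0.2782 -0.2321  0.0018]
top bench [ 0.3844  0.3207 -0.001 ]
(216, 165) [0.627 0.103 0.089] [ 29  44 255]
(301, 188) [ 0.546 -0.138  0.131] [ 76  11 245]
(304, 193) [ 0.531 -0.145  0.132] [ 80   9 249]
(290, 205) [ 0.509 -0.114  0.038] [53 10 98]
(294, 149) [ 0.668 -0.127  0.095] [ 70  10 232]
(348, 211) [ 0.478 -0.267  0.127] [ 78   5 253]
top [186 133  61  69 594] [222.88383838 168.14814815]
plane [0.61829138 0.0836618  0.08583842] [ 0.01283686 -0.37355652  0.92751859] slope 21.948745365483788 az -88.03186841107123 0.001858372077851222 571
```

View pics/side0z.png

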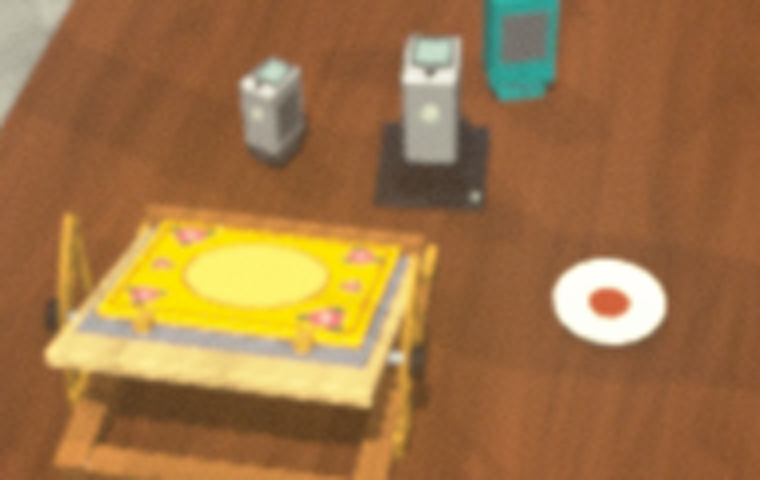

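View pics/top0z.png

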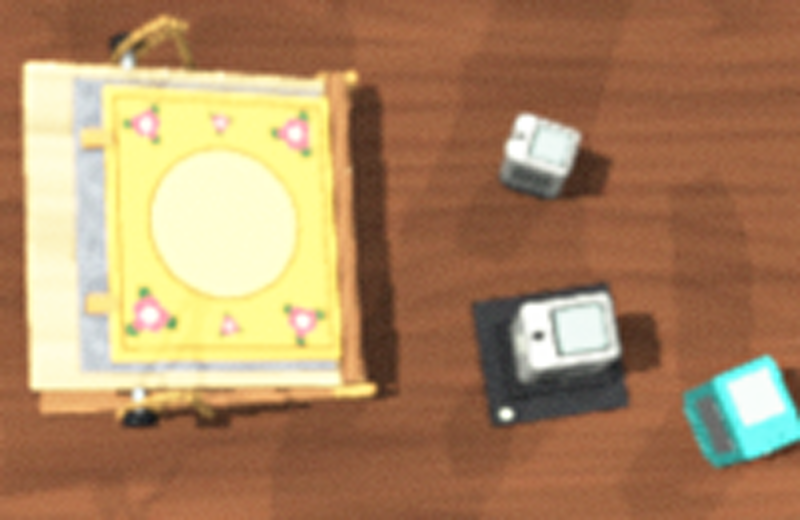

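```bash
python3 - <<'E'
from h import *
# --- plaque disc
res={}
for n in("side","top"):
    f=np.load(f"{n}0.npz"); P=cloud(n,f["d"]); p=f["p"]; hsv=cv2.cvtColor(p,cv2.COLOR_BGR2HSV)
    print(n,"field px",hsv[210,222] if n=="side" else hsv[165,216],"yellow px",hsv[200,200] if n=="side" else hsv[150,190])
    S=hsv[...,1].astype(int); box=np.zeros(S.shape,bool)
    if n=="side": box[195:228,195:250]=1
    else: box[140:195,185:245]=1
    so=S[box]; t,_=cv2.threshold(so.astype(np.uint8).reshape(-1,1),0,255,cv2.THRESH_OTSU)
    m=((S<t)&box).astype(np.uint8); nl,l,st,ce=cv2.connectedComponentsWithStats(m,connectivity=4); 
    k=l[210,222] if n=="side" else l[165,216]
    cn=max(cv2.findContours((l==k).astype(np.uint8),cv2.RETR_EXTERNAL,cv2.CHAIN_APPROX_NONE)[0],key=cv2.contourArea)
    e=cv2.fitEllipse(cn); print(n,"otsu",t,st[k],"ell",np.round(e[0]+e[1]+(e[2],),2)); res[n]=e
    # all plaque: saturated yellow + field + everything inside; hull
    Q=P[l==k]; c=np.median(Q,0); nn=np.linalg.svd(Q-Q.mean(0))[2][2]; nn*=np.sign(nn[2]); print("disc cloud",c,nn,np.degrees(np.arccos(nn[2])))
# triangulate
def tri(us,ut):
    o1,d1=rays("side",us);o2,d2=rays("top",ut);d1=d1[0]/np.linalg.norm(d1[0]);d2=d2[0]/np.linalg.norm(d2[0])
    A=np.c_[d1,-d2]; s=np.linalg.lstsq(A,o2-o1,rcond=None)[0]; a=o1+s[0]*d1;b=o2+s[1]*d2; return (a+b)/2,np.linalg.norm(a-b)
C,g=tri(res["side"][0],res["top"][0]); print("disc centre tri",C,"gap",g)
# rim on plane size check
nn=np.array([.0126,-.369,.929]); nn/=np.linalg.norm(nn)
for n in res:
    e=res[n]; pts=cv2.ellipse2Poly((int(e[0][0]*100),int(e[0][1]*100)),(int(e[1][0]*50),int(e[1][1]*50)),int(e[2]),0,360,10)/100.
    o,D=rays(n,pts); k=((C-o)@nn)/(D@nn); X=o+D*k[:,None]; c=X.mean(0); print(n,"rim r",np.linalg.norm(X-c,axis=1).min(),np.linalg.norm(X-c,axis=1).max(),"c",c)
# --- meter top
for n in("top","side"):
    f=np.load(f"{n}0.npz"); P=cloud(n,f["d"])
    m=(abs(P[...,0]-.54)<.07)&(abs(P[...,1]+.14)<.07)&(P[...,2]>.122)
    Q=P[m]; print(n,"meter top n",m.sum(),"z med",np.median(Q[:,2]),"range",Q.min(0),Q.max(0))
    r=cv2.minAreaRect(Q[:,:2].astype(np.float32)*1000); print(r)
E
```

```text
side field px [ 28 138 254] yellow px [ 26 255 250]
side otsu 177.0 [206 201  36  16 438] ell [223.5  208.55  14.86  34.35  90.95]
disc cloud [0.62243994 0.10608996 0.09757938] [ 0.10592007 -0.67207864  0.73286509] 42.87287411421388
top field px [ 29  44 255] yellow px [ 29 110 255]
top otsu 77.0 [ 198  148   36   36 1016] ell [215.5  165.43  33.8   36.4  137.16]
disc cloud [0.62423216 0.10374325 0.09458589] [ 0.62434611 -0.76771659  0.14423307] 81.7071297591737
disc centre tri [0.62433062 0.1036781  0.0941977 ] gap 0.00016011310584210827
side rim r 0.05076481086542146 0.05591517226201549 c [0.62404332 0.10397036 0.09431769]
top rim r 0.05070973784250411 0.05453587085198794 c [0.62367186 0.10425076 0.0944341 ]
top meter top n 358 z med 0.12989865183542304 range [ 0.507834   -0.17422636  0.12227724] [ 0.55967833 -0.10977205  0.13554543]
((534.2792358398438, -141.9469451904297), (45.89103317260742, 62.4468994140625), 7.68355655670166)
side meter top n 172 z med 0.13072271527273305 range [ 0.50574867 -0.17258944  0.12284639] [ 0.5580016  -0.10728816  0.13626029]
((531.531005859375, -139.14208984375), (45.7978401184082, 62.9770622253418), 6.808750152587891)
```

```bash
cat >> h.py <<'E'
def tri(us,ut):
    o1,d1=rays("side",us);o2,d2=rays("top",ut);d1=d1[0]/np.linalg.norm(d1[0]);d2=d2[0]/np.linalg.norm(d2[0])
    s=np.linalg.lstsq(np.c_[d1,-d2],o2-o1,rcond=None)[0]; a=o1+s[0]*d1;b=o2+s[1]*d2; return (a+b)/2,np.linalg.norm(a-b)
E
python3 - <<'E'
from h import *
C=np.array([.6240,.1040,.0943]); nn=np.array([.0126,-.369,.929]); nn/=np.linalg.norm(nn)
ux=np.array([0,0,1])-nn[2]*nn; ux/=np.linalg.norm(ux); uy=np.cross(nn,ux)
allQ=[];ce2={}
for n in("side","top"):
    f=np.load(f"{n}0.npz"); P=cloud(n,f["d"]); p=f["p"]; hsv=cv2.cvtColor(p,cv2.COLOR_BGR2HSV)
    quad=proj(n,[C+a*.075*ux+b*.09*uy for a,b in((1,1),(1,-1),(-1,-1),(-1,1))])
    m=np.zeros(P.shape[:2],np.uint8); cv2.fillConvexPoly(m,np.round(quad).astype(int),1); m=m>0
    Q=P[m]
    A=np.c_[Q[:,:2]-C[:2],np.ones(len(Q))]
    from scipy.optimize import least_squares
    s=least_squares(lambda x:A@x-Q[:,2],[0,.4,.094],loss="soft_l1",f_scale=.002).x
    v=np.array([-s[0],-s[1],1]);v/=np.linalg.norm(v)
    print(n,len(Q),"n",v.round(4),"slope",np.degrees(np.arccos(v[2])).round(2),"z at C",s[2].round(4),"res",np.std(A@s-Q[:,2]).round(4))
    # pink flowers
    pm=(((hsv[...,0]>150)|(hsv[...,0]<12))&(hsv[...,1]>40)&m).astype(np.uint8)
    nl,l,st,ce=cv2.connectedComponentsWithStats(pm); o=[(st[i,4],ce[i].round(2)) for i in range(1,nl) if st[i,4]>=4]; print(n,o)
    ce2[n]=o
    mm=(abs(P[...,0]-.54)<.07)&(abs(P[...,1]+.14)<.07)&(P[...,2]>.122)
    cn=max(cv2.findContours(mm.astype(np.uint8),cv2.RETR_EXTERNAL,cv2.CHAIN_APPROX_NONE)[0],key=cv2.contourArea)
    r=cv2.minAreaRect(cn); print("meter top px",r); ce2[n+"m"]=r[0]
M,g=tri(ce2["sidem"],ce2["topm"]); print("meter top tri",M,g)
import itertools
pts=[]
for a,b in itertools.product(ce2["side"],ce2["top"]):
    X,g=tri(a[1],b[1])
    if g<.006 and abs((X-C)@nn)<.02: pts.append(X); print(X.round(4),g.round(4),((X-C)@ux).round(3),((X-C)@uy).round(3),((X-C)@nn).round(4))
E
```

```text
side 1306 n [ 0.0124 -0.3769  0.9262] slope 22.16 z at C 0.0963 res 0.0324
side [(np.int32(11), array([207.27, 198.45])), (np.int32(9), array([249.78, 203.56])), (np.int32(9), array([195.33, 213.33])), (np.int32(22), array([241.27, 219.23]))]
meter top px ((268.0, 155.0), (12.0, 14.0), 90.0)
top 3078 n [ 0.0142 -0.3702  0.9289] slope 21.74 z at C 0.0943 res 0.0559
top [(np.int32(21), array([196.1 , 140.67])), (np.int32(4), array([214.5 , 139.25])), (np.int32(31), array([233.42, 143.03])), (np.int32(37), array([197.14, 188.24])), (np.int32(27), array([235.11, 189.74])), (np.int32(4), array([217.25, 190.75]))]
meter top px ((302.4594421386719, 192.2567596435547), (16.439897537231445, 22.193862915039062), 80.53767395019531)
meter top tri [ 0.53295435 -0.14204314  0.12491874] 0.0027793479947155427
[0.6961 0.0514 0.0729] 0.0007 -0.059 -0.07 0.0005
[0.554  0.0489 0.0745] 0.0007 -0.056 0.072 0.0011
[0.6951 0.1573 0.1147] 0.0009 0.055 -0.073 0.0002
[0.5544 0.1542 0.1155] 0.0015 0.057 0.068 0.0003
```

```bash
cat >> h.py <<'E'
C=np.array([.6240,.1040,.0943]); 
_s=np.radians(21.8); _az=np.radians(-88.0)
N=np.array([np.sin(_s)*np.cos(_az),np.sin(_s)*np.sin(_az),np.cos(_s)])
UX=np.array([0,0,1])-N[2]*N; UX/=np.linalg.norm(UX); UY=np.cross(N,UX)
M=np.array([.533,-.141,.130]); YAW=np.radians(7.2)
def quat(z,y):
    z=z/np.linalg.norm(z); y=y-z*(y@z); y/=np.linalg.norm(y)
    return R.from_matrix(np.c_[np.cross(y,z),y,z]).as_quat(scalar_first=True)
mx=np.array([np.cos(YAW),np.sin(YAW),0])
E
python3 - <<'E'
from h import *
print(N,UX,UY)
for n,uv in(("top",(415,188)),("top",(445,182))):
    f=np.load(f"{n}0.npz");print("pot",cloud(n,f["d"])[uv[1],uv[0]],onplane(n,[uv],.2))
np.set_printoptions(precision=3,suppress=True)
for s in(1,-1):
    print("grasp",s,kin.inverse_kinematics(np.array([*M[:2],.154]),quat(np.array([0,0,-1.]),s*mx)))
    for y in (UY,UX):
        print("press",kin.inverse_kinematics(C+N*.149,quat(-N,-s*y)),"pre",kin.inverse_kinematics(C+N*.229,quat(-N,-s*y)))
E
```

```text
[ 0.01296055 -0.37114161  0.92848583] [-0.03240369  0.92792022  0.37136784] [-0.99939083 -0.0348995   0.        ]
pot [ 0.54095003 -0.47720632  0.10610489] [[ 0.52705165 -0.43474095  0.2       ]]
pot [ 0.57343796 -0.62880391  0.00303916] [[ 0.5413326  -0.52174609  0.2       ]]
grasp 1 [ 0.565  0.525 -0.535  1.947  0.376  0.769 -0.06 ]
press [ 0.443  0.583 -0.653  1.712 -0.048  0.915 -0.056] pre [ 0.499  0.508 -0.665  1.637 -0.086  1.068 -0.022]
press [ 0.263  0.528 -0.394  1.725 -0.234  0.918 -1.474] pre [ 0.293  0.452 -0.369  1.652 -0.253  1.075 -1.456]
grasp -1 [ 0.081  0.469  0.082  1.981 -0.058  0.694 -2.818]
press [ 0.046  0.499 -0.097  1.741 -0.417  0.944 -2.893] pre [ 0.087  0.427 -0.089  1.668 -0.388  1.096 -2.914]
press [ 0.683  0.741 -1.055  1.696  0.308  0.969  1.227] pre [ 0.714  0.632 -1.022  1.623  0.171  1.095  1.34 ]
```

```bash
python3 - <<'E'
from h import *
np.set_printoptions(precision=4,suppress=True)
q=quat(np.array([0,0,-1.]),mx)
s=env.get_state(); env.movel(s["tcp_pos"]+[0,0,.11],velocity=.2)
env.reach(np.array([*M[:2],.38]),q); print(env.get_state()["time"])
env.movel(np.array([*M[:2],.24]),velocity=.2)
s=env.get_state(); print(s["time"],s["tcp_pos"],s["force"],s["qpos"])
for n in("side","top"):
    p,d=camera(n); cv2.imwrite(f"pics/{n}1.png",cv2.resize(p[90:260,150:400],None,fx=3,fy=3)); np.savez(f"{n}1.npz",p=p,d=d)
E
```

```text
3.075
3.925 [ 0.5337 -0.1411  0.241 ] [-0.1585 -0.3281  0.0783] [ 0.5863  0.401  -0.5505  1.8854  0.2588  0.9242  0.0395]
```

View pics/side1.png

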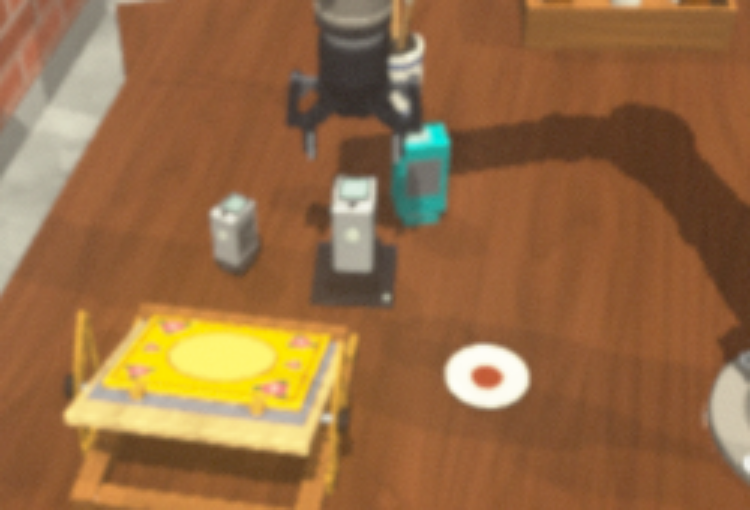

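The zoomed side view shows the jaws straddling the meter's axis (fingers at 310 and 397, meter at 355). I descend and grip.

```bash
python3 - <<'E'
from h import *
np.set_printoptions(precision=4,suppress=True)
hit=env.movel(np.array([*M[:2],.154]),velocity=.1,stop_force=12)
s=env.get_state(); print(hit,s["time"],s["tcp_pos"],s["force"])
if not hit:
    env.grip(.03,f_grip=70)
    s=env.get_state(); print(s["time"],s["tcp_pos"],s["force"],s["torque"],s["opening"])
    hit=env.movel(np.array([*M[:2],.26]),velocity=.1)
    s=env.get_state(); print(s["time"],s["tcp_pos"],s["force"],s["torque"],s["opening"])
    for n in("side","top"):
        p,d=camera(n); cv2.imwrite(f"pics/{n}2.png",cv2.resize(p[90:260,150:400],None,fx=3,fy=3)); np.savez(f"{n}2.npz",p=p,d=d)
E
```

```text
False 5.0333 [ 0.5335 -0.141   0.1546] [-0.6597  0.32   -0.8302]
5.4833 [ 0.5334 -0.1411  0.1545] [ 0.3253 -0.119   2.9889] [0.0149 0.1285 0.0058] 0.04510470504685056
6.6917 [ 0.5325 -0.141   0.2592] [ 0.3353 -0.0642 -2.6655] [-0.0219  0.0292 -0.0267] 0.04528866291702656
```

View pics/side2.png

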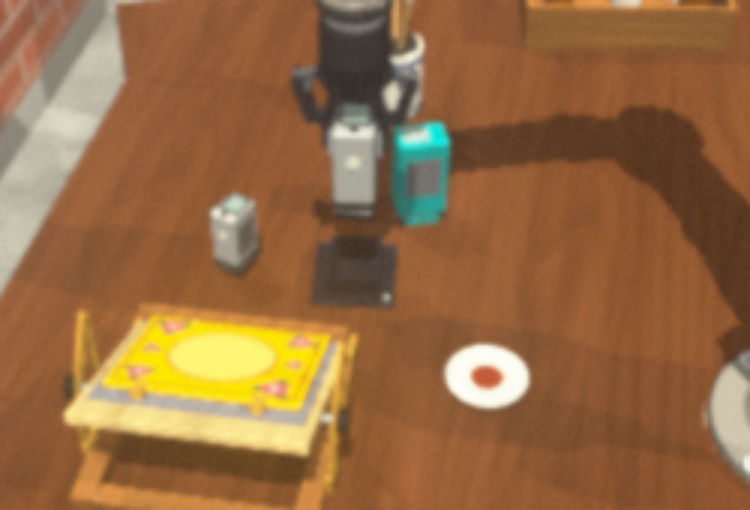

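The meter is gripped (opening 45 mm) and clear of the dock. In the side view it hangs upright at (355,165), with the empty dock at (353,272). Next: the tilted pre-pose.

```bash
python3 - <<'E'
from h import *
np.set_printoptions(precision=4,suppress=True)
env.movel(np.array([*M[:2],.36]),velocity=.15)
q=quat(-N,-UY)
env.reach(C+N*.27,q)
env.movel(C+N*.20,velocity=.1); env.dwell(.3)
s=env.get_state(); print(s["time"],s["tcp_pos"],s["force"],s["torque"],s["opening"],s["qpos"])
Rm=R.from_quat(s["orientation"],scalar_first=True).as_matrix(); print("tool ang to -N deg",np.degrees(np.arccos(np.clip(-Rm[:,2]@N,-1,1))), "err",s["tcp_pos"]-(C+N*.2))
for n in("side","top"):
    p,d=camera(n); cv2.imwrite(f"pics/{n}3.png",cv2.resize(p[90:260,150:350],None,fx=4,fy=3.5 and 4)[:600]); np.savez(f"{n}3.npz",p=p,d=d)
E
```

```text
9.5417 [0.6268 0.0295 0.2804] [-0.7748 -0.1004 -2.7177] [-0.6134  0.015   0.0156] 0.045148609465808114 [ 0.4791  0.532  -0.6601  1.6667 -0.0742  1.0121 -0.0327]
tool ang to -N deg 0.0462636094193053 err [ 0.0002 -0.0002  0.0004]
```

View pics/side3.png

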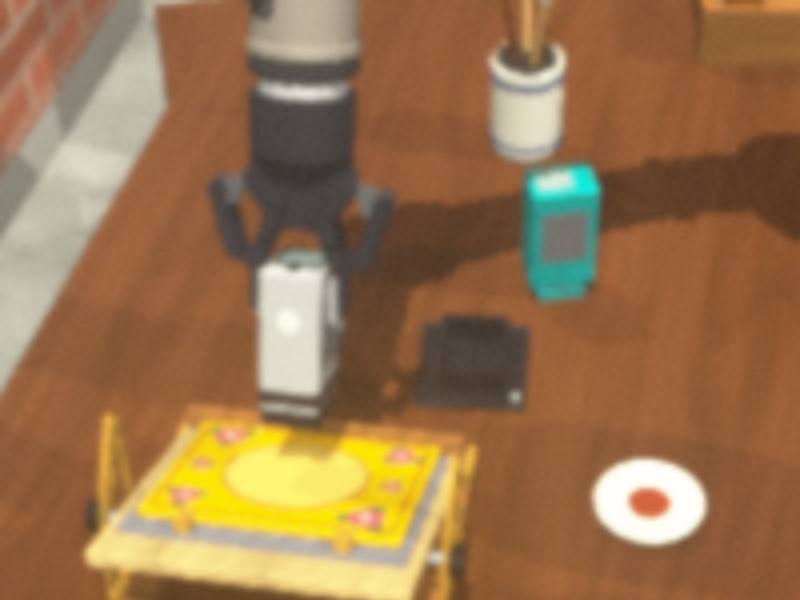

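View pics/top3.png

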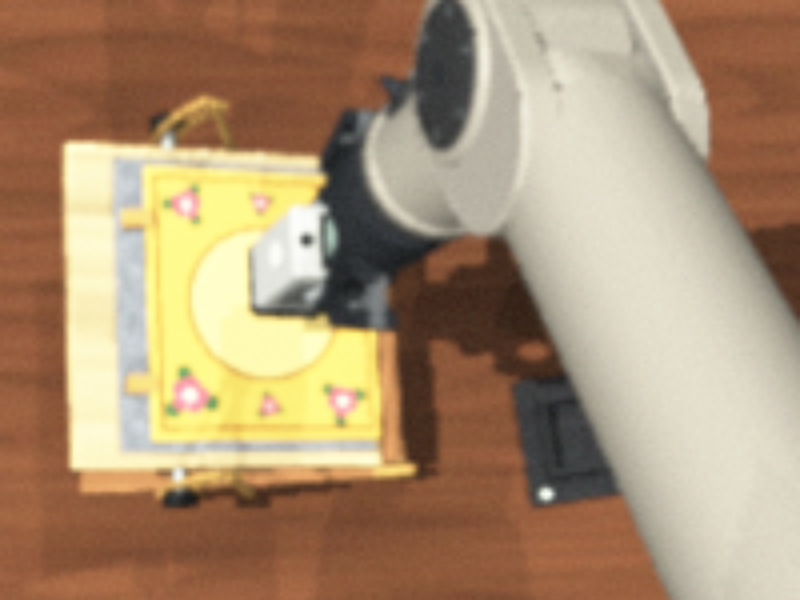

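```bash
python3 - <<'E'
from h import *
np.set_printoptions(precision=4,suppress=True)
T=C+N*.2
for n in("side","top"):
    f=np.load(f"{n}3.npz"); P=cloud(n,f["d"])
    L=np.stack([(P-C)@UY,(P-C)@UX,(P-C)@N],-1)  # plaque frame
    m=(abs(L[...,0])<.019)&(L[...,1]>.02)&(L[...,1]<.045)&(L[...,2]>.066)&(L[...,2]<.16)
    Q=L[m]; A=np.c_[Q[:,0],Q[:,2]-.11,np.ones(len(Q))]
    from scipy.optimize import least_squares
    s=least_squares(lambda x:A@x-Q[:,1],[0,0,.03],loss="soft_l1",f_scale=.002).x
    print(n,m.sum(),"front face: yaw,pitch slope (rad)",s[:2],"offset upslope",s[2])
    m2=(abs(L[...,0])<.04)&(abs(L[...,1])<.045)&(L[...,2]>.03)&(L[...,2]<.12); Q=L[m2]; print("near nose lo/hi",np.percentile(Q,[1,50,99],axis=0))
    # plaque plane recheck w/ this image away from meter, and field centre visible
    vm=(L[...,1]<.08)&(L[...,1]>-.08)&(abs(L[...,0])<.095)&(abs(L[...,2])<.015); Q=L[vm]; A=np.c_[Q[:,:2],np.ones(len(Q))]
    print("plaque in my frame",vm.sum(),np.linalg.lstsq(A,Q[:,2],rcond=None)[0])
E
```

```text
side 353 front face: yaw,pitch slope (rad) [0.0117 0.0079] offset upslope 0.02981833320053821
near nose lo/hi [[-0.0205 -0.0267  0.0532]
 [ 0.008   0.028   0.089 ]
 [ 0.0255  0.0336  0.1192]]
plaque in my frame 1376 [-0.0008 -0.0007  0.0017]
top 142 front face: yaw,pitch slope (rad) [-0.0034  0.0026] offset upslope 0.03052533179051023
near nose lo/hi [[-0.021  -0.0205  0.0514]
 [ 0.0188  0.0295  0.0907]
 [ 0.0236  0.0316  0.1195]]
plaque in my frame 2513 [-0.0001  0.0012 -0.    ]
```

Meter and plaque agree with my frame to about 0.01 rad, with the nose roughly 50 mm above the enamel. I approach and press under force control.

```bash
python3 - <<'E'
from h import *
np.set_printoptions(precision=4,suppress=True)
def fn(k=8):
    a=[]
    for _ in range(k): env.dwell(.02); a.append(env.get_state()["force"]@N)
    return np.mean(a),np.std(a)
def hh(): return (env.get_state()["tcp_pos"]-C)@N
env.movel(C+N*.163,velocity=.08); env.dwell(.3)
f0=fn(); print("base",f0,hh())
hit=env.movel(C+N*.138,velocity=.008,stop_force=4)
hc=hh(); print("contact",hit,hc,fn()[0]-f0[0],env.get_state()["time"])
np.savez("press.npz",f0=f0[0],hc=hc)
E
```

```text
base (np.float64(-2.636787257737604), np.float64(0.35072297844692735)) 0.16324934528538226
contact True 0.14905301573300964 6.662514579122362 12.5667
```

```bash
python3 - <<'E'
from h import *
np.set_printoptions(precision=4,suppress=True)
z=np.load("press.npz"); f0,hc=float(z["f0"]),float(z["hc"])
def fn(k=8):
    a=[]
    for _ in range(k): env.dwell(.02); a.append(env.get_state()["force"]@N)
    return np.mean(a)
for d in (.002,.004,.006,.007,.008):
    hit=env.movel(C+N*(hc-d),velocity=.01,stop_force=9); env.dwell(.15)
    s=env.get_state(); F=fn()-f0; print(d,hit,"h",(s["tcp_pos"]-C)@N,"F",F,s["time"],s["opening"])
    if F>12.4: break
s=env.get_state(); Rm=R.from_quat(s["orientation"],scalar_first=True).as_matrix(); print("ang",np.arccos(np.clip(-Rm[:,2]@N,-1,1)),s["torque"],"lat",(s["tcp_pos"]-C)@UX,(s["tcp_pos"]-C)@UY)
for n in("side","top"):
    p,d=camera(n); cv2.imwrite(f"pics/{n}4.png",cv2.resize(p[120:250,150:300],None,fx=4.5,fy=4.5)); np.savez(f"{n}4.npz",p=p,d=d)
E
```

```text
0.002 False h 0.1472484339277206 F 7.880247003363866 13.0333 0.04493914934621289
0.004 False h 0.1454038291978856 F 9.589729687923878 13.6667 0.04518814098223992
0.006 False h 0.14356933344114528 F 10.802922362818213 14.3 0.04517363582082632
0.007 False h 0.14265793723238177 F 11.278179192268873 14.8333 0.04550903622615899
0.008 False h 0.14176351138490317 F 12.229187459587594 15.3667 0.045549542534682935
ang 0.0019921390534320777 [-0.2871  0.0798  0.0361] lat -9.771433000488349e-05 -0.00032912005881666895
```

View pics/side4.png

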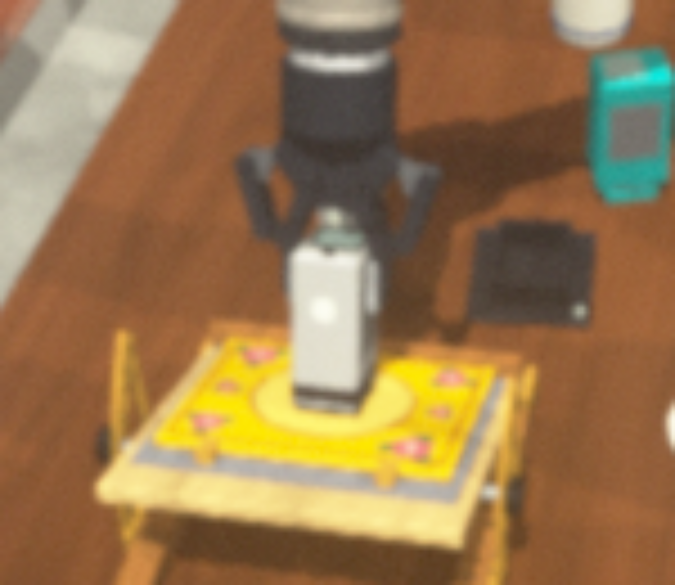

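View pics/top4.png

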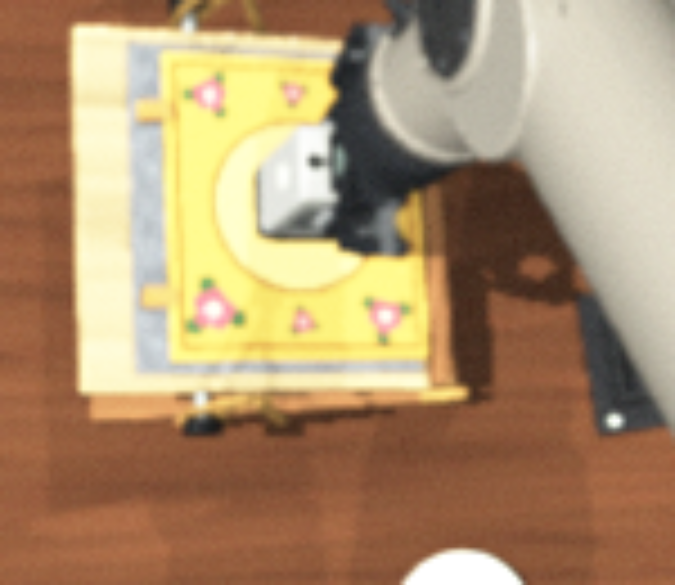

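The nose sits inside the round field: in the side zoom its lower edge is at about (330,408) in a disc centred at (333,393). Travel is about 7.5 mm at about 12 N. Last checks before handing in.

```bash
python3 - <<'E'
from h import *
from scipy.optimize import least_squares
np.set_printoptions(precision=4,suppress=True)
f0=float(np.load("press.npz")["f0"])
for n in("side","top"):
    f=np.load(f"{n}4.npz"); P=cloud(n,f["d"]); L=np.stack([(P-C)@UY,(P-C)@UX,(P-C)@N],-1)
    m=(abs(L[...,0])<.019)&(L[...,1]>.02)&(L[...,1]<.045)&(L[...,2]>.012)&(L[...,2]<.105)
    Q=L[m]; A=np.c_[Q[:,0],Q[:,2]-.06,np.ones(len(Q))]
    s=least_squares(lambda x:A@x-Q[:,1],[0,0,.03],loss="soft_l1",f_scale=.002).x
    print(n,m.sum(),"front face yaw,pitch",s[:2],"offset",s[2])
    vm=(abs(L[...,1])<.08)&(abs(L[...,0])<.095)&(abs(L[...,2])<.01)&((abs(L[...,0])>.04)|(L[...,1]<-.04)|(L[...,1]>.05)); Q=L[vm]
    print("plaque",vm.sum(),np.linalg.lstsq(np.c_[Q[:,:2],np.ones(len(Q))],Q[:,2],rcond=None)[0])
env.dwell(.6); a=[]
for _ in range(10): env.dwell(.03); a.append(env.get_state()["force"]@N-f0)
s=env.get_state(); print("F",np.mean(a),np.min(a),np.max(a),"h",(s["tcp_pos"]-C)@N,s["opening"],s["time"])
if 10.8<np.mean(a)<14: job.job_done(); print("handed in",env.get_state()["time"])
E
```

```text
side 340 front face yaw,pitch [0.0062 0.002 ] offset 0.029897005687586083
plaque 950 [-0.0015 -0.0005  0.0016]
top 121 front face yaw,pitch [ 0.0008 -0.0028] offset 0.030582984797202617
plaque 1905 [-0.0001  0.0009 -0.0003]
F 12.275472607929764 11.427657777805427 13.264230714429582 h 0.141777618937686 0.045224131741560085 16.5333
the job is handed in; nothing more can be done
the job is handed in; nothing more can be done
```

I took the light-grey meter out of its dock, tilted it to the plaque's slope of about 21.8°, and pressed it onto the plain round field. I handed the job in at about 16.5 s with the meter still gripped and held there; no verdict is reported.

Last checks before handing in:
- **Press:** steady at about 12.3 N (11.4–13.3 N). The tool moved in about 7.3 mm after contact; the nose joint isn't in the state, so from force and travel I put it about 7–8 mm in.
- **Squareness:** the meter is within about 0.01 rad of the plaque's slope in both views.
- **Centring:** the tool is within 0.5 mm of the field's centre as I measured it, and the meter sits about 1 mm off the tool axis. The nose is inside the field in both pictures.
- **Plaque:** its plane reads the same as before contact, to within 0.002 rad and 0.5 mm.
- **Grip:** the jaws read 45 mm on the 46 mm meter, with the grip set to 70 N.

Small disagreements:
- **Views:** the two cameras differ by 2–3 mm in absolute position, about what the calibration allows. Triangulating put the meter's top at 125 mm, while both depth images gave 130 mm. I used 130 mm, and contact came within 0.5 mm of where that predicted.
- **Wrist moment:** in the tilted pre-pose it read about -0.6 N m, more than I expected from the meter's weight. I didn't find out why.
- **Other objects:** I saw no contact with them, but I did not re-measure the bystanders' positions at the end.

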